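Glue brush into the warming pot, warmer dial to the index tab

TASK

Get the glue warmer going: lift the brush up off its peg above the control unit and stand it, bristles down, in the open steel pot on the hotplate, lowering it in rather than dropping it. Then turn the dial on the sloping panel until its pointer lines up with the raised index tab on the ring around it, leaving that ring as it is set. Leave the pot and everything else on the bench standing where it is.

Things in the scene. Friction and masses are not known exactly. Their poses are not given: they have to be found in the camera images.
- console: Grey wedge control unit, fixed, 200 mm deep (x), 200 wide (y), 50 high at the front (-x), 143 at the back: its top panel slopes 25 degrees, the normal leaning to -x. Dial centred on the panel at (-35, -25, 80). Post (12 x 24 mm) at (94, 65), 298 high, holds an 8 mm thick peg: level at y 65, z 285, from the post to x -12, then bent up in a low lip. Origin: centre of underside, z up.
- peg_tip (a point): End of the peg's upturned tip (centre of its 4 mm radius round end), at console (-18, 65, 292) mm: a lip 7 mm high that stops the brush sliding off. Raise the hanging brush about 13 mm and draw it off level over the lip.
- brush: Flat brush 185 mm long, 90 g, hanging bristles down on the peg, axes about as the console's. Origin: middle of the bristle end; z up the handle, y across, x through. Bristles 50 wide x 14 thick to z 50, ferrule 52 x 16 to z 78, wooden handle 22 x 14 to z 124, then a paddle 38 x 14 to z 185 with a hole along x, 20 wide, z 132 to 160.
- brush_hole (a point): Centre of the brush's hole, on its z axis, 146 mm above its origin (39 mm below its top).
- dial_grip (a point): Grip point on the dial's axis, 32 mm above the panel. z: the axis, square to the panel; x: the way the pointer points. Black dial: skirt radius 41, 12 high; on it a grip bar 64 long (along the pointer), 16 wide, top 42 above the panel, white line on its pointer half; a small nose on the skirt reaches 45 mm from the axis.
- dial_pointer (a point): Tip of the dial's pointer nose, 45 mm from the dial's axis, 12 mm above the panel.
- index_tab (a point): Inner end of the raised index tab, 45 mm from the dial's axis, 12 mm above the panel: the pointer tip lies on this point when the dial is set. The tab (black, 10 wide, from 46 to 72 mm from the axis, top 14 above the panel) is part of an aluminium ring round the dial, radius 47 to 58, 5 high.
- dial (a joint): Dial angle in rad, stops at -2.5 and 2.5; 0 = pointer straight up the slope (console +x), growing clockwise as seen looking down on the panel. Stiff enough to stay where it is left (0.06 N m).
- bezel (a joint): Angle of the index ring in rad, counted in the same way as the dial's: 0 = tab straight up the slope. The dial is set when both joints read the same. Stiff; not to be turned.
- pot: Open round steel glue pot, 120 mm high, outer radius 54 at the foot and 56 at the rim, wall 4, bottom 5 mm thick, empty, loose, 0.9 kg, standing on the hotplate. Origin: centre of its underside, z up.
- hotplate: Flat grey hotplate, fixed, 190 x 190 mm, its round top 25 mm high. Origin: centre of the underside.
- bottle: Bystander: closed amber bottle, radius 32, 180 mm high, beside the console's -y side. Origin: centre of its underside.
- jar: Bystander: closed jar, radius 30, 85 mm high, in front of the hotplate. Origin: centre of its underside.
- tin: Bystander: closed paint tin, radius 40, 80 mm high, in front of the console. Origin: centre of its underside.
- cup: Bystander: light plastic cup, radius 30, 85 mm high, behind the hotplate. Origin: centre of its underside.
- leg: Bystander: turned wooden furniture leg standing upright, radius 32, 205 mm high, at the back in the middle. Origin: centre of its underside.
Not all that is in view belongs to the job. Of the things like the brush, leave any that is purple; of the rest the larger one is meant. There is more than one size of the pot; the one meant has the size given above.

How it is judged:
On the way, in this order (a step that is already met when the one before it is completed fails the run):
1. the brush is lifted up and off its peg (distance between brush_hole and peg_tip above 0.06 m and height (world z) of brush_hole above 0.2 m and contact force between brush and console below 0.05 N), for 0.1 s.
2. the brush stands bristles down in the pot, let go (horizontal distance between brush and pot below 0.056 m and z of brush in the frame of pot below 0.035 m and angle between brush's own z axis and vertical below 0.9 rad and contact force between brush and the fingers below 0.05 N), for 0.3 s.
At the end, for the whole second after the job is handed in: The brush stands bristle end down in the pot (bristle end within 35 mm of the pot's underside height and inside its wall, leaning under 0.9 rad), released and at rest; the pot stands upright on the hotplate; the dial's pointer tip is within 5.5 mm (7 degrees) of the inner end of the index tab (all of step 2 and distance between dial_pointer and index_tab below 0.0055 m and linear speed of brush below 0.03 m/s and horizontal distance between pot and hotplate below 0.06 m and angle between pot's own z axis and vertical below 0.05 rad); the robot touches nothing.
It fails at once if the index ring is turned (tab moved over 6 mm) (distance of index_tab from where it was at the start of the episode above 0.006 m).
It fails at once if the pot is pushed over 40 mm or tipped over 0.35 rad (distance of pot from where it was at the start of the episode above 0.04 m or angle between pot's own z axis and vertical above 0.35 rad).
It fails at once if the brush is dropped (falls free of the fingers at over 0.8 m/s) (linear speed of brush above 0.8 m/s and contact force between brush and the fingers below 0.05 N).
It fails at once if a bystander is moved over 30 mm (distance of any of bottle, jar, tin, cup, leg from where it was at the start of the episode above 0.03 m).
It also fails if it takes over 72 s, if anything falls off the work surface, if the arm or the gripper's body presses on something with over 40 N, if the wrist force passes 120 N, or if a joint passes its speed limit or range.

ROBOT

A 7-joint arm with a two-finger parallel gripper is mounted at the origin on the work surface. World frame = base frame: x ahead of the robot, y to its left, z up, the work surface at z = 0. Lengths are in m, angles in rad, forces in N, time in s.
With the tool pointing down it reaches from about 0.425 to 0.95 m from the base axis. Payload 16.7 kg.
Tool frame: the origin (TCP) lies between the finger pads; the fingertips stand 17 mm ahead of it and the grasp point (between the pads) lies 2 mm behind it; z points along the fingers, y is the line along which they close (so a half turn about z gives the same grasp; the last joint's range is limited). The gripper opens to 94 mm and grips with 3 to 60 N. Pads are 16 mm wide; open, the fingers measure 119 mm over their backs; the gripper's body (75 mm by 177 mm) begins 78 mm behind the grasp point.
Start: joints at [1.129, 0.426, 0.074, 1.606, -0.034, 1.111, -0.067], TCP at [0.194, -0.646, 0.222] pointing down, gripper open.
Joint ranges: [-2.85, 2.85], [-0.5, 2.14], [-1.23, 1.37], [0.21, 2.46], [-1.02, 4.16], [0.16, 2.05], [-2.73, 2.73]. Speed limits (rad/s): [1.89, 1.89, 2.39, 2.39, 3.01, 3.01, 3.01].

INTERFACE

Orientations are given as a unit quaternion [w, x, y, z].
In Python, from bench import env, optics gives the robot as it stands.
- The arm moves only by the shell command python3 -m crank 'ROWS' [FORCE]. ROWS is JSON, a list that holds one entry, the list of rows, each a list of 5 numbers: the shift along the tool's x, y, z as a fraction of full scale, then the turn about the tool's z as a fraction of full scale, then the closure, from -1 (fully open) to 1 (shut). In form: [[[x, y, z, yaw, grip], ...]]. A call has 1 to 5 rows; each row shifts and turns the commanded pose from where the row before left it, along the tool's axes as they then stand; what a row does not reach is not made up. Full scale, the value 1, is 40 cm for a shift and 45 degrees for a turn. A row lasts 1/10 s, in which the tool goes at most 50 mm and 8.59 degrees, less where a joint would pass 70% of its speed; a pose out of reach is approached as far as the arm can. A call with a number of a shift or a turn outside -1 to 1 is refused whole. A call with a gripper value outside its range is refused whole. The fingers move at their own pace and stop on an object; FORCE is the grip in N (left out, the last holds). Time passes only in rows, so rows that do not move let the fingers close. It gives the time, the measured TCP pose, the force, the opening and the grip force at its end, in the units of the state.
- env.read_state(): the state, without advancing time (a new reading comes with each control period).
- optics.snapshot(name): name is "scene" or "top" or "wrist"; returns the picture (384x512x3 uint8, red, green, blue); there is no depth.
- optics.camera_model(name): a dict with "K" (3x3 intrinsics, pixels), "k1" (the pictures are not rectified: a ray, as slopes to the right and down, at radius r is drawn at 1 + k1 r^2 times it, then the intrinsics apply), "extrinsics" (4x4, takes a point from camera to world coordinates). Camera axes: x right, y down, z forward; pixel columns grow to the right and rows downward; lengths in m; the calibration is good to about 2 mm. A picture is of the moment at which its call begins: read the wrist's pose just before it. camera_model takes no time and is no camera call; for the wrist camera it gives the pose at the moment of the call.
- env.finish_job(): hands the job in; it is judged then, once.
The state is a dict: "clock": time; "joint_pos": joint angles; "joint_vel": joint speeds; "effort": joint torques, N m; "tool_pos": TCP position; "tcp_rot": TCP orientation; "force": force on the tool from outside, world axes, zero at the start; "ft_torque": the same for the moment, N m; "finger_gap": finger opening in m; "grip_force": force on a finger pad.
Only numpy, scipy, OpenCV 4.12 (cv2) and the standard library are available. Lean on these libraries where they do the work, as an engineer would, in place of code of your own. Each camera call takes 0.05 s, during which the arm holds its last target. There are 200 camera calls.

## Working session

There is one attempt and no reset: what is moved stays moved. The work goes in short steps, Python scripts to look and compute and a shell command to move; the robot and the scene stay as the last step left them, time stands still between calls to the robot, and variables do not carry over. Pictures are saved under pics/ and viewed, at most 10 in all, crops included, and the job is handed in when it is done.

```bash
ls; mkdir -p pics; python3 - <<'E'
from bench import env, optics
import cv2, numpy as np
np.set_printoptions(precision=4,suppress=True)
s=env.read_state(); print({k:np.round(v,3) for k,v in s.items()})
for n in ("scene","top"):
    im=optics.snapshot(n); cv2.imwrite(f"pics/{n}0.png",cv2.resize(im[:,:,::-1],(800,600),interpolation=cv2.INTER_CUBIC)); cv2.imwrite(f"{n}0.png",im[:,:,::-1])
    m=optics.camera_model(n); print(n,m)
E
```

```text
pics
{'clock': np.float64(0.0), 'joint_pos': array([ 1.13 ,  0.427,  0.074,  1.607, -0.034,  1.111, -0.067]), 'joint_vel': array([ 0.   , -0.001, -0.   ,  0.   , -0.002,  0.   ,  0.   ]), 'effort': array([  0.001, -93.581,   3.667, -45.418,  -0.049,   0.02 ,   0.   ]), 'tool_pos': array([ 0.194, -0.646,  0.222]), 'tcp_rot': array([-0.001,  0.989,  0.145, -0.   ]), 'force': array([0.453, 0.324, 0.037]), 'ft_torque': array([-0.025, -0.016, -0.007]), 'grip_force': np.float64(0.0), 'finger_gap': np.float64(0.094)}
scene {'K': array([[353.5222,   0.    , 255.4165],
       [  0.    , 353.5222, 189.9287],
       [  0.    ,   0.    ,   1.    ]]), 'k1': -0.10662253204127861, 'extrinsics': array([[-0.9965, -0.0418,  0.0726,  0.483 ],
       [-0.0825,  0.6444, -0.7602,  0.8391],
       [-0.015 , -0.7635, -0.6456,  0.9057],
       [ 0.    ,  0.    ,  0.    ,  1.    ]])}
top {'K': array([[400.4762,   0.    , 250.3803],
       [  0.    , 400.4762, 192.4291],
       [  0.    ,   0.    ,   1.    ]]), 'k1': -0.0417154427019182, 'extrinsics': array([[-0.0086, -0.9944,  0.1049,  0.4867],
       [-0.9997,  0.006 , -0.0257, -0.0133],
       [ 0.0249, -0.1051, -0.9941,  1.2533],
       [ 0.    ,  0.    ,  0.    ,  1.    ]])}
```

View pics/scene0.png

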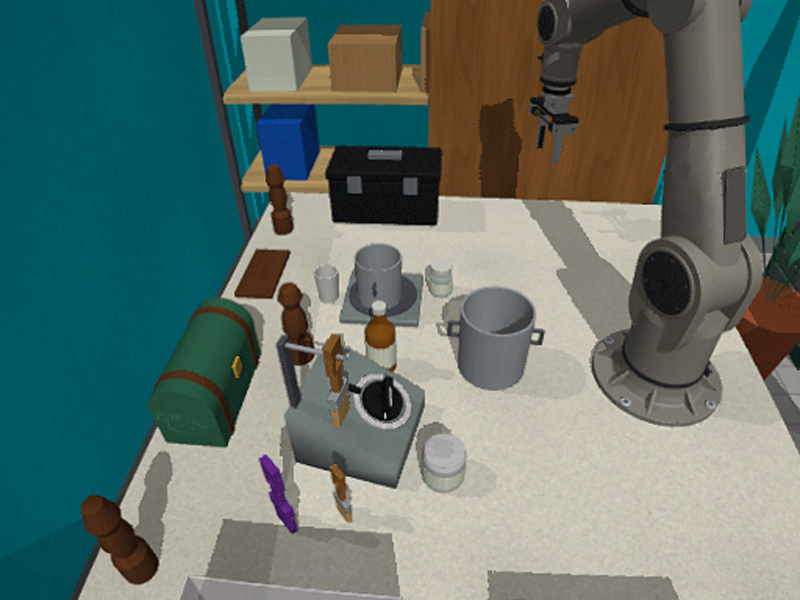

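View pics/top0.png

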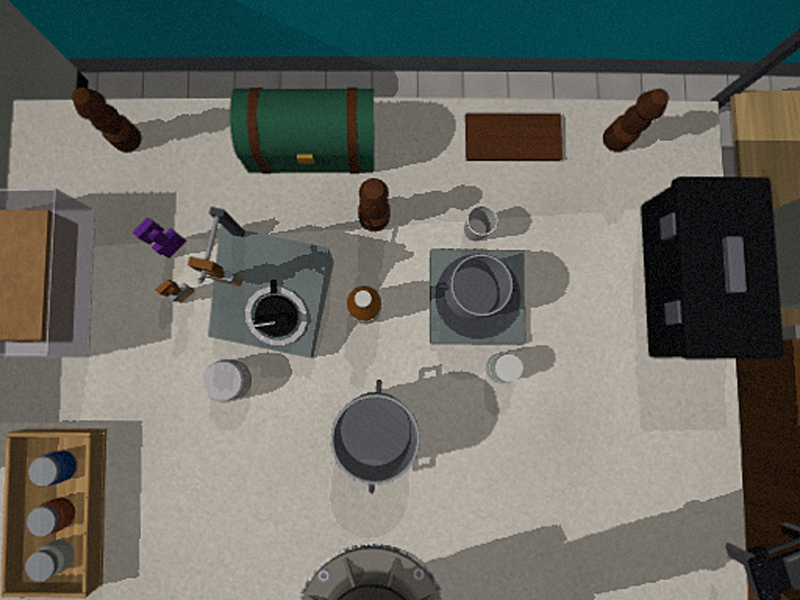

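Top view (800 px): the console is at about (270,295), with the dial at (276,315), the brush on its peg at (207,265) and the pot on the hotplate at (480,287). Scene view: brush (337,380), dial (382,400), pot (378,277).
Brush candidates in the top view are the one on the peg (207,265), purple (160,237), and a small one at (173,290). The one on the peg is the larger non-purple brush. Pot candidates are (480,287) on the hotplate and a big handled one at (375,437). The first fits the 56 mm radius. I'll confirm both in an enlarged crop.

```bash
python3 - <<'E'
import cv2, numpy as np
a=cv2.imread("scene0.png")[200:340,160:293]; b=cv2.imread("top0.png")[120:245,75:225]
A=cv2.resize(a,None,fx=3,fy=3,interpolation=cv2.INTER_CUBIC);B=cv2.resize(b,None,fx=2.65,fy=2.65,interpolation=cv2.INTER_CUBIC)
A=cv2.resize(a,(399,420),interpolation=cv2.INTER_CUBIC);B=cv2.resize(b,(401,334),interpolation=cv2.INTER_CUBIC)
o=np.zeros((420,800,3),np.uint8);o[:,:399]=A;o[:334,399:]=B
cv2.imwrite("pics/crop1.png",o)
E
```

```text
(no output)
```

View pics/crop1.png

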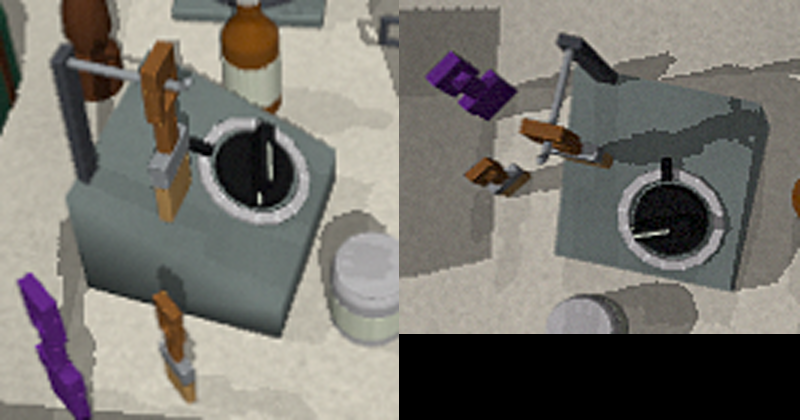

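The crop shows the hanging brush on the peg: handle hole at scene crop (160,75), tip of the lip at (185,82). The small brush and the purple one stand apart. The dial pointer (white line) points toward top crop (635,237), and the black tab is at (667,168). Next I'll fit the poses.

```bash
cat > h.py <<'E'
import numpy as np
from bench import env, optics
from scipy.optimize import least_squares
from scipy.spatial.transform import Rotation as R
np.set_printoptions(precision=4,suppress=True)
def proj(m,P):
    E=np.linalg.inv(m["extrinsics"]); p=np.atleast_2d(P)@E[:3,:3].T+E[:3,3]
    s=p[:,:2]/p[:,2:]; s=s*(1+m["k1"]*(s**2).sum(1,keepdims=True))
    return s@m["K"][:2,:2].T+m["K"][:2,2]
def ray(m,uv):
    d=(np.array(uv)-m["K"][:2,2])/np.diag(m["K"])[:2]; s=d.copy()
    for _ in range(20): s=d/(1+m["k1"]*(s@s))
    E=m["extrinsics"]; return E[:3,3],E[:3,:3]@np.append(s,1)
def onz(m,uv,z):
    o,d=ray(m,uv); return o+d*(z-o[2])/d[2]
def tri(ms,uvs):
    A=0;b=0
    for m,uv in zip(ms,uvs):
        o,d=ray(m,uv); d/=np.linalg.norm(d); Q=np.eye(3)-np.outer(d,d); A=A+Q;b=b+Q@o
    return np.linalg.solve(A,b)
def con(p,P):
    c,s=np.cos(p[2]),np.sin(p[2]); P=np.atleast_2d(P)
    return np.c_[p[0]+c*P[:,0]-s*P[:,1],p[1]+s*P[:,0]+c*P[:,1],P[:,2]]
C=lambda u,v:(160+u/3,200+v/3)
T=lambda u,v:(75+(u-399)/2.673,120+v/2.672)
E
python3 - <<'E'
from h import *
ms=optics.camera_model("scene");mt=optics.camera_model("top")
n=25*np.pi/180; N=np.array([-np.sin(n),0,np.cos(n)]); X=np.array([np.cos(n),0,np.sin(n)]); D=np.array([-35,-25,80])/1e3
ring=D+N*.005
obs=[(mt,T(671,218),ring),(ms,C(255,170),ring),(ms,C(185,82),[-.018,.065,.292]),(mt,T(607,160),[-.018,.065,.292]),(ms,C(62,52),[.094,.065,.298]),(mt,T(570,40),[.094,.065,.298]),(ms,C(278,335),[-.1,.1,0]),(ms,C(90,285),[.1,.1,0])]
f=lambda p:np.concatenate([(proj(m,con(p,P))[0]-uv) for m,uv,P in obs])
r=least_squares(f,[.5,.2,0],loss="soft_l1"); p=r.x; print("console",p,np.degrees(p[2])); print(f(p).reshape(-1,2))
np.save("con.npy",p)
print("tip",con(p,[-.018,.065,.292]),"dial",con(p,D))
# angles of pointer & tab
def ang(m,uv,h):
    o,d=ray(m,uv); Rz=R.from_euler("z",p[2]).as_matrix(); o=Rz.T@(o-[p[0],p[1],0]); d=Rz.T@d
    q=o+d*((D+N*h-o)@N)/(d@N)-D; y=np.array([0,1,0]); return np.degrees(np.arctan2(-(q@y),q@X)),np.hypot(q@y,q@X)
print("tab",ang(mt,T(667,170),.014),ang(ms,C(200,145),.014)); print("ptr",ang(mt,T(634,237),.042),ang(ms,C(270,145),.042),ang(ms,C(262,203),.042))
print("pot rim", onz(mt,(480/1.5625,287/1.5625),.145),onz(ms,(378/1.5625,260/1.5625),.145))
for k,uv,z in [("hot",(477,297),.025),("jar",(507,367),.085),("cup",(482,221),.085),("bottle",(363,297),.18),("leg",(374,188),.205),("tin",(227,380),.08)]: print(k,onz(mt,np.array(uv)/1.5625,z))
print("brush top tri",tri([ms,mt],[C(160,48),T(545,135)]))
print("small brush",tri([ms,mt],[C(168,295),T(485,168)]))
E
```

```text
console [ 0.6241  0.1893 -0.2115] -12.116848242057872
[[ -0.3156   0.6415]
 [ -0.3316  -1.5021]
 [  0.7762  -1.0347]
 [-24.626    0.0892]
 [ -0.5879  -1.8854]
 [ -0.6404  -0.0599]
 [  0.4191   0.0621]
 [ -1.0422  -0.5524]]
tip [[0.6201 0.2566 0.292 ]] dial [[0.5846 0.1722 0.08  ]]
tab (np.float64(-8.956769566041494), np.float64(0.059708846631664474)) (np.float64(-15.098173250622256), np.float64(0.06000090117278882))
ptr (np.float64(-113.88453588749503), np.float64(0.031368269679380945)) (np.float64(108.4002340843193), np.float64(0.0031082983701943186)) (np.float64(-103.3821972938194), np.float64(0.06289563746199862))
pot rim [ 0.6273 -0.2015  0.145 ] [ 0.6284 -0.1852  0.145 ]
hot [ 0.6226 -0.2154  0.025 ]
jar [ 0.484  -0.2589  0.085 ]
cup [ 0.7622 -0.2186  0.085 ]
bottle [0.6066 0.0076 0.18  ]
leg [ 0.7922 -0.0125  0.205 ]
tin [0.4643 0.2625 0.08  ]
brush top tri [0.6405 0.2472 0.3159]
small brush [0.6334 0.3586 0.1377]
```

```bash
cat >> h.py <<'E'
def go(frm,to,yaw,yawto=None):
    "rows fractions in tool axes; yaw = world angle of tool x (deg)"
    d=np.array(to)-frm; a=np.radians(yaw); l=np.array([d[0]*np.cos(a)+d[1]*np.sin(a), d[0]*np.sin(a)-d[1]*np.cos(a), -d[2]])/.4
    n=np.ceil(np.abs(np.linalg.norm(l))/.12); print("frac",l,"rows",n,"each",l/max(n,1),"turn",None if yawto is None else (yaw-yawto)/45)
def st():
    s=env.read_state(); q=s["tcp_rot"]; M=R.from_quat(np.r_[q[1:],q[0]]).as_matrix(); y=np.degrees(np.arctan2(M[1,0],M[0,0]))
    print("t",s["clock"],"pos",s["tool_pos"],"yaw",y,"tilt z",M[:,2],"F",s["force"],"gap",s["finger_gap"],"grip",s["grip_force"],"q7",s["joint_pos"][6]); return s["tool_pos"],y
E
python3 - <<'E'
from h import *
p,y=st()
go(p,[.194,-.646,.42],y); go([.194,-.646,.42],[.60,-.25,.42],y,-12.1); go([.60,-.25,.42],[.625,.20,.42],-12.1)
E
```

```text
t 0.1 pos [ 0.194  -0.6461  0.2218] yaw 16.7156343892994 tilt z [-0.0004  0.0011 -1.    ] F [-0.2392  0.3397 -1.1177] gap 0.09400139177127757 grip 0.0 q7 -0.067117570424006
frac [ 0.     -0.0003 -0.4954] rows 5.0 each [ 0.     -0.0001 -0.0991] turn None
frac [ 1.2569 -0.6562 -0.    ] rows 12.0 each [ 0.1047 -0.0547 -0.    ] turn 0.6403474308733199
frac [-0.1747 -1.1131 -0.    ] rows 10.0 each [-0.0175 -0.1113 -0.    ] turn None
```

```bash
python3 -m crank '[[[0,0,-0.1,0,-1],[0,0,-0.1,0,-1],[0,0,-0.1,0,-1],[0,0,-0.1,0,-1],[0,0,-0.1,0,-1]]]' 
python3 -m crank '[[[0.1,-0.055,0,0,-1],[0.1,-0.055,0,0,-1],[0.1,-0.055,0,0,-1],[0.1,-0.055,0,0,-1],[0.1,-0.055,0,0,-1]]]' 
python3 -m crank '[[[0.1,-0.055,0,0,-1],[0.1,-0.055,0,0,-1],[0.1,-0.055,0,0,-1],[0.1,-0.055,0,0,-1],[0.1,-0.055,0,0,-1]]]' 
python3 -m crank '[[[0,0,0,0.16,-1],[0,0,0,0.16,-1],[0,0,0,0.16,-1],[0,0,0,0.16,-1],[0,0,0,0,-1]]]' 
python3 - <<'E'
from h import *
p,y=st()
go(p,[.61,.20,.42],y)
E
```

```text
clock: 0.6
tool_pos: [0.194, -0.6461, 0.4239]
tcp_rot: [-0.0, 0.989, 0.145, -0.0]
force: [1.3, -0.7, 0.5]
finger_gap: 0.0938
grip_force: 0.0
clock: 1.1
tool_pos: [0.355, -0.482, 0.4223]
tcp_rot: [-0.0, 0.989, 0.145, -0.0]
force: [0.9, -0.3, -0.3]
finger_gap: 0.0935
grip_force: 0.0
clock: 1.6
tool_pos: [0.5149, -0.3191, 0.4224]
tcp_rot: [-0.0, 0.989, 0.145, -0.0]
force: [0.2, -0.4, -0.1]
finger_gap: 0.0939
grip_force: 0.0
clock: 2.1
tool_pos: [0.5139, -0.3206, 0.4222]
tcp_rot: [-0.0, 0.994, -0.106, -0.0]
force: [0.4, -0.6, -1.1]
finger_gap: 0.0941
grip_force: 0.0
t 2.1 pos [ 0.5139 -0.3206  0.4222] yaw -12.222490849134863 tilt z [-0.0005  0.0003 -1.    ] F [ 0.398  -0.568  -1.0801] gap 0.09406756346105358 grip 0.0 q7 -1.3535581743645495
frac [-0.0407 -1.3229  0.0055] rows 12.0 each [-0.0034 -0.1102  0.0005] turn None
```

```bash
python3 -m crank '[[[0,-0.11,0,0,-1],[0,-0.11,0,0,-1],[0,-0.11,0,0,-1],[-0.02,-0.11,0,0,-1],[-0.02,-0.11,0,0,-1]]]' >/dev/null
python3 -m crank '[[[0,-0.11,0,0,-1],[0,-0.11,0,0,-1],[0,-0.11,0,0,-1],[0,-0.11,0,0,-1],[0,-0.11,0,0,-1]]]'  >/dev/null
python3 -m crank '[[[0,-0.11,0,0,-1],[0,-0.11,0,0,-1],[0,0,0,0,-1]]]' 
python3 - <<'E'
from h import *
import cv2
p,y=st()
m=optics.camera_model("wrist"); im=optics.snapshot("wrist"); cv2.imwrite("w1.png",im[:,:,::-1]); np.save("w1.npy",m,allow_pickle=True)
cv2.imwrite("pics/w1.png",cv2.resize(im[:,:,::-1],(800,600),interpolation=cv2.INTER_CUBIC))
print(m)
E
```

```text
clock: 3.4
tool_pos: [0.608, 0.2053, 0.4213]
tcp_rot: [-0.001, 0.995, -0.1, -0.001]
force: [-0.7, 0.1, -1.2]
finger_gap: 0.0939
grip_force: 0.0
t 3.4 pos [0.608  0.2053 0.4213] yaw -11.421571529754763 tilt z [-0.0022  0.0023 -1.    ] F [-0.6546  0.0982 -1.2274] gap 0.0938518945746418 grip 0.0 q7 -2.300249153256526
{'K': array([[299.3686,   0.    , 257.2092],
       [  0.    , 299.3686, 190.8372],
       [  0.    ,   0.    ,   1.    ]]), 'k1': 0.014569634164448595, 'extrinsics': array([[-0.1977, -0.9427, -0.2687,  0.6865],
       [-0.9803,  0.1898,  0.0552,  0.1889],
       [-0.0011,  0.2743, -0.9616,  0.5846],
       [ 0.    ,  0.    ,  0.    ,  1.    ]])}
```

View pics/w1.png

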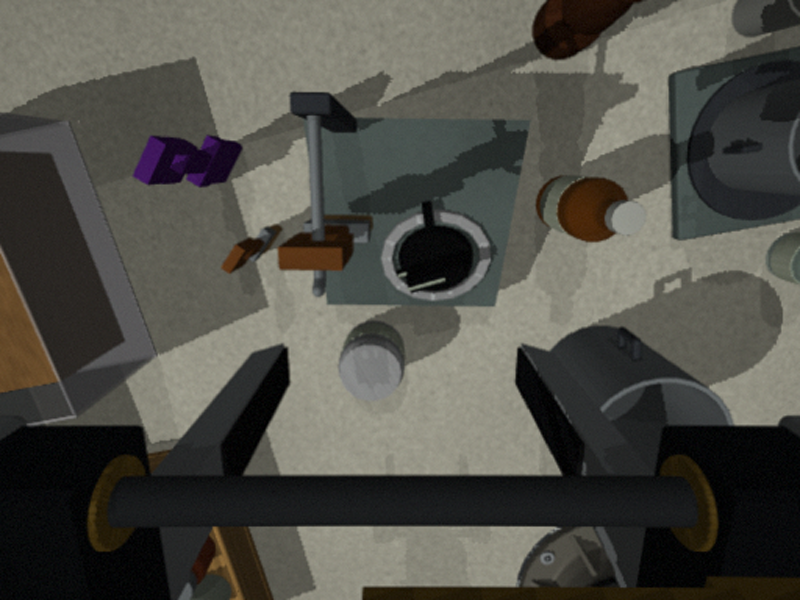

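The wrist view shows the paddle's top face centred at (312,259), the lip end at (318,288) and the ring centre at (438,254). The tab is at (428,212) and the pointer's white line runs (445,280)→(402,290). It agrees with the earlier fit, so I'll refine with it.

```bash
cat > fit.py <<'E'
from h import *
ms=optics.camera_model("scene");mt=optics.camera_model("top");mw=np.load("w1.npy",allow_pickle=True).item()
n=np.radians(25); N=np.array([-np.sin(n),0,np.cos(n)]); X=np.array([np.cos(n),0,np.sin(n)]); D=np.array([-35,-25,80])/1e3
W=lambda u,v:(u/1.5625,v/1.5625)
ring=D+N*.005
def ang(m,uv,h):
    o,d=ray(m,uv); Rz=R.from_euler("z",p[2]).as_matrix(); o=Rz.T@(o-[p[0],p[1],0]); d=Rz.T@d
    q=o+d*((D+N*h-o)@N)/(d@N)-D; return np.degrees(np.arctan2(-q[1],q@X)),np.hypot(q[1],q@X)
obs=[(mt,T(671,218),ring),(ms,C(255,170),ring),(mw,W(438,254),ring),(ms,C(185,82),[-.018,.065,.292]),(mw,W(319,288),[-.018,.065,.292]),(ms,C(62,52),[.094,.065,.298]),(mt,T(570,40),[.094,.065,.298]),(mw,W(311,103),[.094,.065,.298]),(ms,C(278,335),[-.1,.1,0]),(ms,C(90,285),[.1,.1,0])]
f=lambda p:np.concatenate([(proj(m,con(p,P))[0]-uv) for m,uv,P in obs])
p=least_squares(f,[.6,.2,-.2],loss="soft_l1").x; np.save("con.npy",p)
E
python3 - <<'E'
from fit import *
print(p,np.degrees(p[2])); print(f(p).reshape(-1,2))
print("tip",con(p,[-.018,.065,.292]),"dial",con(p,D))
bt=onz(mw,W(311,259),.314); print("brush top",bt)
c,s=np.cos(p[2]),np.sin(p[2]); d=bt-[p[0],p[1],0]; print("local",c*d[0]+s*d[1],-s*d[0]+c*d[1])
print("brush yaw edge", onz(mw,W(279,269),.314),onz(mw,W(343,270),.314))
print("tab",ang(mw,W(428,212),.014)); print("ptr line ends",ang(mw,W(445,281),.042),ang(mw,W(411,291),.042),"nose",ang(mw,W(402,274),.012))
q,y=st(); go(q,[bt[0],bt[1],.42],y)
E
```

```text
[ 0.6249  0.1892 -0.2091] -11.981901347580315
[[-0.2672  0.3586]
 [-0.6043 -1.5526]
 [-1.2795  2.8948]
 [ 0.5205 -1.0614]
 [ 0.6283  1.1617]
 [-0.8771 -1.8391]
 [-0.7215 -0.3349]
 [-0.3212 -0.7639]
 [ 0.2478 -0.0169]
 [-1.2586 -0.4976]]
tip [[0.6208 0.2566 0.292 ]] dial [[0.5854 0.172  0.08  ]]
brush top [0.6449 0.252  0.314 ]
local 0.006572321346501668 0.06560855475220491
brush yaw edge [0.6428 0.2721 0.314 ] [0.6348 0.2352 0.314 ]
tab (np.float64(-10.710227450074607), np.float64(0.06385678606273368))
ptr line ends (np.float64(100.76476402925935), np.float64(0.007619791139777662)) (np.float64(-119.3944242281807), np.float64(0.03116765042555477)) nose (np.float64(-113.91029762469363), np.float64(0.040169064650922286))
t 3.45 pos [0.6084 0.2022 0.4215] yaw -11.587881980222889 tilt z [-0.0017  0.0009 -1.    ] F [ 0.2864 -0.8219  0.7585] gap 0.09402093324425427 grip 0.0 q7 -2.298392038429342
frac [ 0.0645 -0.1404  0.0038] rows 2.0 each [ 0.0323 -0.0702  0.0019] turn None
```

```bash
python3 -m crank '[[[0.032,-0.07,0,0,-1],[0.032,-0.07,0,0,-1],[0,0,0,0,-1],[0,0,0,0,-1]]]'
python3 -m crank '[[[0,0,0.08,0,-1],[0,0,0.08,0,-1],[0,0,0.08,0,-1],[0,0,0.07,0,-1],[0,0,0,0,-1]]]'
python3 - <<'E'
from h import *
q,y=st(); go(q,[.6447,.2518,.294],y)
E
```

```text
clock: 3.85
tool_pos: [0.6458, 0.2477, 0.4219]
tcp_rot: [0.0, 0.995, -0.104, -0.0]
force: [-0.4, 0.2, 0.4]
finger_gap: 0.0937
grip_force: 0.0
clock: 4.35
tool_pos: [0.6443, 0.2457, 0.2953]
tcp_rot: [0.002, 0.994, -0.105, -0.002]
force: [0.4, -0.0, 0.3]
finger_gap: 0.0937
grip_force: 0.0
t 4.35 pos [0.6443 0.2457 0.2953] yaw -12.100674519896108 tilt z [-0.0044 -0.0028 -1.    ] F [ 0.3809 -0.0361  0.2978] gap 0.09366616725973147 grip 0.0 q7 -2.387919765187492
frac [-0.0023 -0.0151  0.0032] rows 1.0 each [-0.0023 -0.0151  0.0032] turn None
```

```bash
python3 -m crank '[[[0,-0.014,0.003,0,-1],[0,0,0,0,-1],[0,0,0,0,0.2],[0,0,0,0,0.2],[0,0,0,0,0.2]]]' 15
python3 -m crank '[[[0,0,0,0,1],[0,0,0,0,1],[0,0,0,0,1],[0,0,0,0,1],[0,0,0,0,1]]]' 20
python3 - <<'E'
from h import *
import cv2
st()
im=optics.snapshot("scene"); cv2.imwrite("pics/s2.png",cv2.resize(im[150:310,130:330,::-1],(800,640))[:600])
E
```

```text
clock: 4.85
tool_pos: [0.6469, 0.2539, 0.298]
tcp_rot: [-0.0, 0.994, -0.105, 0.0]
force: [-0.3, 0.2, 1.0]
finger_gap: 0.0735
grip_force: 0.0
clock: 5.35
tool_pos: [0.6468, 0.2538, 0.2973]
tcp_rot: [-0.0, 0.994, -0.105, -0.0]
force: [0.1, 0.3, -0.4]
finger_gap: 0.0381
grip_force: 20.0
t 5.35 pos [0.6468 0.2538 0.2973] yaw -12.08559615075165 tilt z [-0.0001  0.     -1.    ] F [ 0.0677  0.2822 -0.3564] gap 0.03812028696215805 grip 19.99992147088051 q7 -2.3972061692281725
```

View pics/s2.png

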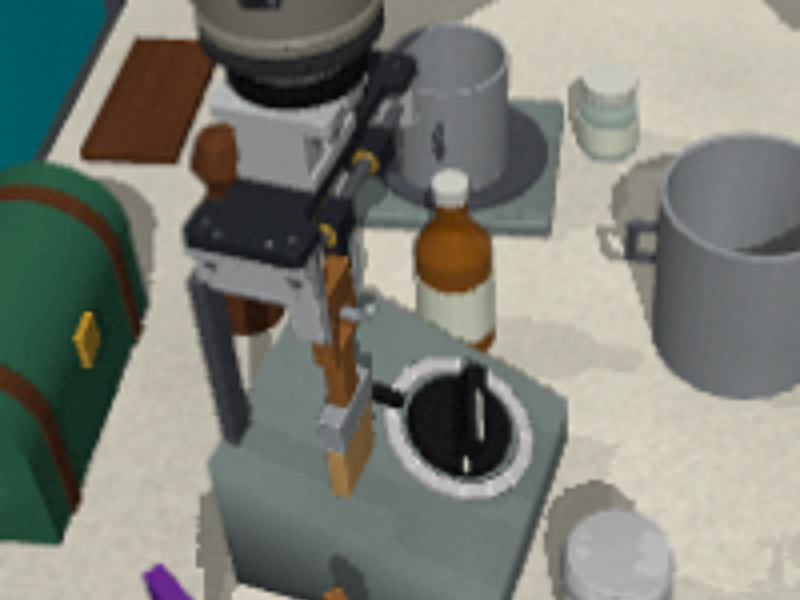

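The view shows the fingers closed on the paddle's sides with a 38 mm gap, which matches the paddle width. The brush is held at crop (340,330). Now lift.

```bash
python3 -m crank '[[[0,0,-0.011,0,1],[0,0,-0.011,0,1],[0,0,-0.011,0,1],[0,0,0,0,1],[0,0,0,0,1]]]' 25
python3 - <<'E'
from h import *
import cv2
st()
E
```

```text
clock: 5.9
tool_pos: [0.6468, 0.2539, 0.3107]
tcp_rot: [-0.0, 0.994, -0.105, 0.0]
force: [0.4, -0.3, -0.8]
finger_gap: 0.0377
grip_force: 25.0
t 5.9 pos [0.6468 0.2539 0.3107] yaw -12.08543064294146 tilt z [ 0.0003  0.0001 -1.    ] F [ 0.4155 -0.2856 -0.7592] gap 0.0377469049940994 grip 24.9998939037323 q7 -2.3939310460810836
```

```bash
python3 -m crank '[[[-0.03,0,0,0,1],[-0.03,0,0,0,1],[-0.03,0,0,0,1],[-0.03,0,0,0,1],[0,0,0,0,1]]]'
python3 -m crank '[[[-0.06,0,0,0,1],[-0.06,0,0,0,1],[-0.06,0,0,0,1],[0,0,-0.05,0,1],[0,0,-0.1,0,1]]]'
python3 -m crank '[[[0,0,-0.1,0,1],[0,0,-0.08,0,1],[0,0,0,0,1],[0,0,0,0,1]]]'
python3 - <<'E'
from h import *
import cv2
q,y=st()
for n in ("scene","top"):
    im=optics.snapshot(n); cv2.imwrite(n+"3.png",im[:,:,::-1])
a=cv2.resize(cv2.imread("scene3.png")[40:300,150:370],(508,600)); b=cv2.resize(cv2.imread("top3.png")[110:270,240:350],(292,425))
o=np.zeros((600,800,3),np.uint8);o[:,:508]=a;o[:425,508:]=b;cv2.imwrite("pics/s3.png",o)
E
```

```text
clock: 6.4
tool_pos: [0.5981, 0.2649, 0.3112]
tcp_rot: [-0.0, 0.995, -0.104, 0.0]
force: [-0.2, 0.4, -0.2]
finger_gap: 0.0379
grip_force: 25.0
clock: 6.9
tool_pos: [0.5282, 0.2783, 0.3692]
tcp_rot: [0.001, 0.994, -0.105, -0.002]
force: [1.2, -0.6, -0.4]
finger_gap: 0.0375
grip_force: 25.0
clock: 7.3
tool_pos: [0.5297, 0.279, 0.4427]
tcp_rot: [-0.0, 0.994, -0.105, 0.0]
force: [-0.7, -0.5, -1.5]
finger_gap: 0.0378
grip_force: 25.0
t 7.3 pos [0.5297 0.279  0.4427] yaw -12.094860385490481 tilt z [ 0.001   0.0004 -1.    ] F [-0.6727 -0.5093 -1.5005] gap 0.03777346276019102 grip 24.999857246875763 q7 -2.4661375898249207
```

View pics/s3.png

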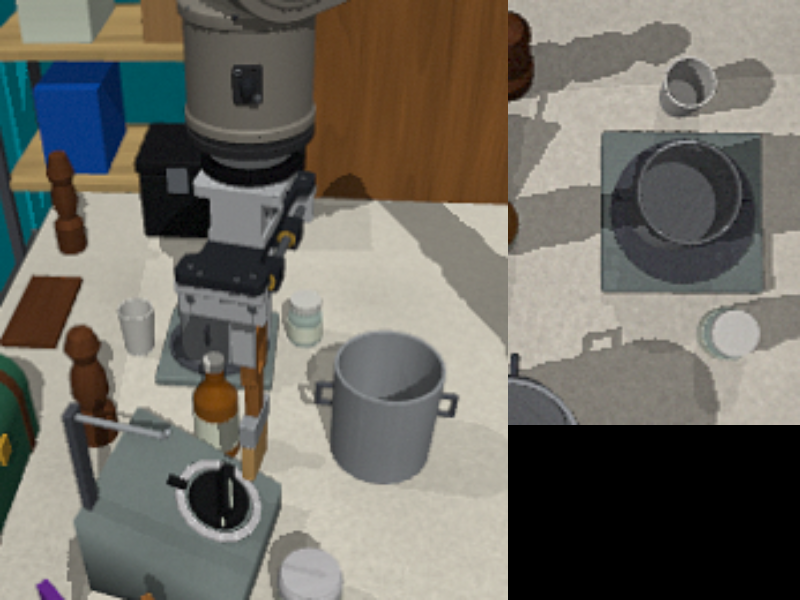

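The brush is held upright, clear of the peg at crop (255,400). The pot is unmoved, with its rim centred at top crop (690,191).

```bash
python3 - <<'E'
from h import *
ms=optics.camera_model("scene");mt=optics.camera_model("top")
a=onz(mt,(308.4,182.1),.145); b=onz(ms,(378.5/1.5625,264/1.5625),.145); print(a,b)
q,y=st(); go(q,[*(a[:2]+[.002,.002]),.443],y)
E
```

```text
[ 0.6318 -0.2049  0.145 ] [ 0.6255 -0.1699  0.145 ]
t 7.4 pos [0.5293 0.2786 0.4413] yaw -12.091279200472394 tilt z [-0.0013 -0.0008 -1.    ] F [ 0.065  -0.3082 -1.0421] gap 0.03783050437333432 grip 24.999815672636032 q7 -2.4661633805822643
frac [ 0.5076  1.1225 -0.0043] rows 11.0 each [ 0.0461  0.102  -0.0004] turn None
```

```bash
python3 -m crank '[[[0.046,0.1,0,0,1],[0.046,0.1,0,0,1],[0.046,0.1,0,0,1],[0.046,0.1,0,0,1],[0.046,0.1,0,0,1]]]' >/dev/null
python3 -m crank '[[[0.046,0.1,0,0,1],[0.046,0.1,0,0,1],[0.046,0.1,0,0,1],[0.046,0.1,0,0,1],[0.046,0.1,0,0,1]]]' 
python3 -m crank '[[[0.046,0.1,0,0,1],[0,0,0,0,1],[0,0,0,0,1]]]' 
python3 - <<'E'
from h import *
import cv2
q,y=st(); go(q,[.632,-.201,.24],y)
im=optics.snapshot("wrist"); cv2.imwrite("pics/w4.png",cv2.resize(im[:,:,::-1],(768,576)))
E
```

```text
clock: 8.4
tool_pos: [0.6254, -0.1526, 0.4412]
tcp_rot: [0.0, 0.994, -0.105, -0.001]
force: [1.0, 0.2, 0.1]
finger_gap: 0.0377
grip_force: 25.0
clock: 8.7
tool_pos: [0.635, -0.1947, 0.4406]
tcp_rot: [-0.0, 0.994, -0.106, -0.001]
force: [-0.1, 0.1, -1.5]
finger_gap: 0.0379
grip_force: 25.0
t 8.7 pos [ 0.635  -0.1947  0.4406] yaw -12.190643007734808 tilt z [-0.0026  0.0008 -1.    ] F [-0.0663  0.1066 -1.4646] gap 0.03791263426114265 grip 25.00004030764103 q7 -1.6357985550512497
frac [-0.0039  0.017   0.5016] rows 5.0 each [-0.0008  0.0034  0.1003] turn None
```

View pics/w4.png

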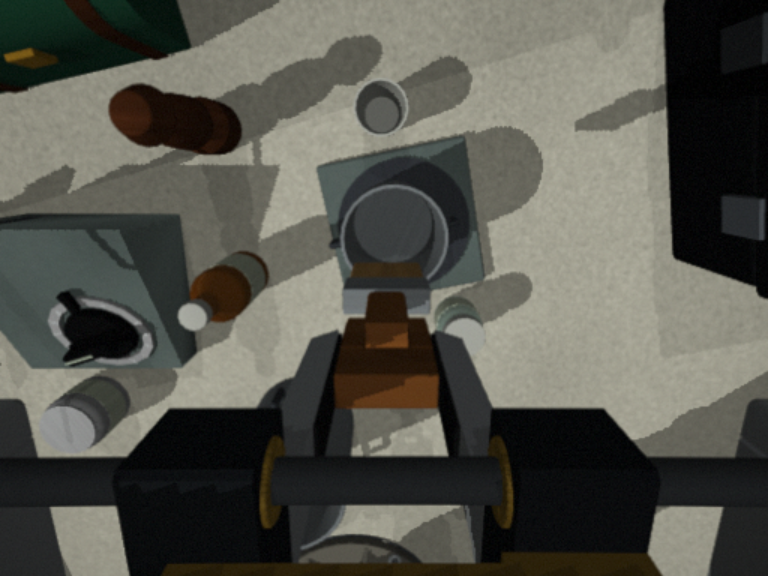

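The wrist view shows the rim ellipse centred at about (394,237). The brush hangs straight at (388,330).

```bash
python3 - <<'E'
from h import *
m=optics.camera_model("wrist"); a=onz(m,(394.5/1.5,237/1.5),.145);print(a)
print("r check",onz(m,(342/1.5,237/1.5),.145),onz(m,(447/1.5,237/1.5),.145))
print("predicted rim", [proj(m,[[c[0]+.056*np.cos(t),c[1]+.056*np.sin(t),.145] for t in (0,1.57,3.14,-1.57)])*1.5 for c in (a,)])
E
```

```text
[ 0.6353 -0.2029  0.145 ]
r check [ 0.6466 -0.15    0.145 ] [ 0.624  -0.2559  0.145 ]
predicted rim [array([[383.073 , 182.5297],
       [341.7089, 248.1249],
       [405.1244, 288.0163],
       [448.0256, 225.6118]])]
```

```bash
python3 -m crank '[[[0,0.016,0,0,1],[0,0,0.1,0,1],[0,0,0.1,0,1],[0,0,0,0,1],[0,0,0,0,1]]]'
python3 -m crank '[[[0,0,0.1,0,1],[0,0,0.1,0,1],[0,0,0.1,0,1],[0,0,0.05,0,1],[0,0,0,0,1]]]'
python3 - <<'E'
from h import *
q,y=st(); go(q,[.636,-.201,.200],y)
E
```

```text
clock: 9.25
tool_pos: [0.6339, -0.1994, 0.3636]
tcp_rot: [-0.0, 0.994, -0.105, -0.0]
force: [0.1, -0.9, 0.1]
finger_gap: 0.0378
grip_force: 25.0
clock: 9.75
tool_pos: [0.6339, -0.1997, 0.2221]
tcp_rot: [-0.0, 0.994, -0.105, -0.001]
force: [0.0, -0.1, -0.9]
finger_gap: 0.0375
grip_force: 25.0
t 9.75 pos [ 0.6339 -0.1997  0.2221] yaw -12.06003276560621 tilt z [-0.0015  0.0005 -1.    ] F [ 0.0289 -0.0664 -0.8838] gap 0.03752143865965711 grip 24.9998789280653 q7 -1.653277295187689
frac [0.0058 0.0021 0.0553] rows 1.0 each [0.0058 0.0021 0.0553] turn None
```

```bash
python3 -m crank '[[[0,0,0.025,0,1],[0,0,0.02,0,1],[0,0,0,0,1],[0,0,0,0,1],[0,0,0,0,1]]]'
python3 -m crank '[[[0,0,0.006,0,1],[0,0,0,0,1],[0,0,0,0,1]]]'
python3 -m crank '[[[0,0,0.005,0,1],[0,0,0,0,1],[0,0,0,0,1]]]'
```

```text
clock: 10.25
tool_pos: [0.6342, -0.2, 0.2052]
tcp_rot: [0.0, 0.994, -0.105, 0.0]
force: [-0.7, -0.1, -0.8]
finger_gap: 0.0377
grip_force: 25.0
clock: 10.55
tool_pos: [0.6339, -0.1999, 0.2021]
tcp_rot: [-0.0, 0.994, -0.105, -0.0]
force: [-0.6, -0.4, -0.8]
finger_gap: 0.0378
grip_force: 25.0
clock: 10.85
tool_pos: [0.6339, -0.1999, 0.2]
tcp_rot: [-0.0, 0.994, -0.105, -0.0]
force: [-0.4, -1.6, -1.2]
finger_gap: 0.0377
grip_force: 25.0
```

```bash
python3 -m crank '[[[0,0,0.005,0,1],[0,0,0,0,1],[0,0,0,0,1]]]' | grep -A2 -E "tool_pos|force"
python3 -m crank '[[[0,0,0.004,0,1],[0,0,0,0,1],[0,0,0,0,1]]]'| grep -A2 -E "tool_pos|force"
python3 -m crank '[[[0,0,0,0,1],[0,0,0,0,1]]]' 6
```

```text
tool_pos: [0.6342, -0.1999, 0.1983]
tcp_rot: [0.0, 0.994, -0.105, 0.0]
force: [0.8, -0.7, 1.8]
finger_gap: 0.0375
grip_force: 25.0
tool_pos: [0.6349, -0.2001, 0.1982]
tcp_rot: [0.0, 0.994, -0.105, 0.001]
force: [-1.1, 0.8, 14.7]
finger_gap: 0.0374
grip_force: 25.0
clock: 11.65
tool_pos: [0.6346, -0.2001, 0.1976]
tcp_rot: [0.0, 0.994, -0.105, 0.001]
force: [-0.0, 0.2, 8.9]
finger_gap: 0.0378
grip_force: 6.0
```

Touched bottom at exactly the expected height. Easing off and opening now.

```bash
python3 -m crank '[[[0,0,-0.003,0,1],[0,0,0,0,1],[0,0,0,0,0.05],[0,0,0,0,0.05],[0,0,0,0,-0.1]]]' | tail -3
python3 -m crank '[[[0,0,0,0,-0.4],[0,0,0,0,-1],[0,0,0,0,-1],[0,0,0,0,-1],[0,0,0,0,-1]]]' | tail -3
python3 -m crank '[[[0,0,-0.03,0,-1],[0,0,-0.05,0,-1],[0,0,-0.1,0,-1],[0,0,-0.1,0,-1],[0,0,-0.1,0,-1]]]'
python3 -m crank '[[[0,0,-0.1,0,-1],[0,0,0,0,-1],[0,0,0,0,-1]]]' | tail -2
python3 - <<'E'
from h import *
import cv2
q,y=st()
im=optics.snapshot("wrist"); cv2.imwrite("pics/w5.png",cv2.resize(im[:,:,::-1],(768,576)))
E
```

```text
force: [-0.4, 0.8, -0.2]
finger_gap: 0.0494
grip_force: 0.0
force: [0.3, -0.1, 0.4]
finger_gap: 0.0883
grip_force: 0.0
clock: 13.15
tool_pos: [0.6337, -0.1998, 0.3524]
tcp_rot: [-0.0, 0.994, -0.105, 0.0]
force: [0.7, -0.4, 0.6]
finger_gap: 0.0939
grip_force: 0.0
finger_gap: 0.0939
grip_force: 0.0
t 13.45 pos [ 0.6341 -0.1999  0.3913] yaw -12.083399706809644 tilt z [ 0.0023 -0.0006 -1.    ] F [ 0.3582  0.1278 -0.601 ] gap 0.09385834236911089 grip 0.0 q7 -1.6291974584642044
```

View pics/w5.png

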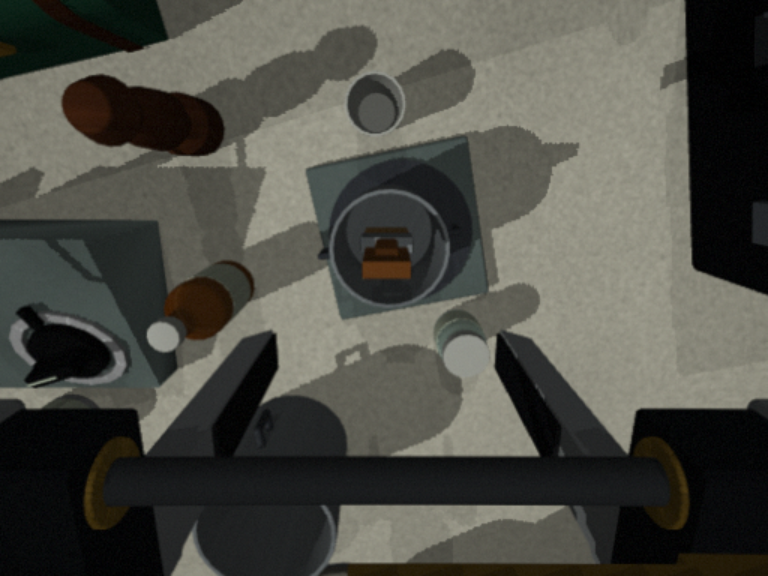

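The brush stands upright in the pot at (387,255) and the pot is unmoved. Next is the dial. I'll turn the tool to straddle the bar (tool x at about 101° world) and go above it.

```bash
for i in 1; do python3 -m crank '[[[0,0,0,-0.18,-1],[0,0,0,-0.18,-1],[0,0,0,-0.18,-1],[0,0,0,-0.18,-1],[0,0,0,-0.18,-1]]]'; python3 -m crank '[[[0,0,0,-0.18,-1],[0,0,0,-0.18,-1],[0,0,0,-0.18,-1],[0,0,0,-0.18,-1],[0,0,0,-0.18,-1]]]';python3 -m crank '[[[0,0,0,-0.18,-1],[0,0,0,-0.18,-1],[0,0,0,-0.18,-1],[0,0,0,-0.18,-1],[0,0,0,0,-1]]]';done | grep -A1 tool_pos
python3 - <<'E'
from fit import *
q,y=st(); t=con(p,[-.050,-.025,.3])[0]; print(t); go(q,t,y)
E
```

```text
tool_pos: [0.6334, -0.1999, 0.3883]
tcp_rot: [-0.001, 0.969, 0.248, -0.001]
--
tool_pos: [0.6334, -0.1999, 0.3884]
tcp_rot: [-0.001, 0.823, 0.568, -0.001]
--
tool_pos: [0.6335, -0.2, 0.3884]
tcp_rot: [-0.001, 0.633, 0.774, -0.0]
t 15.0 pos [ 0.6335 -0.2     0.3884] yaw 101.47623711721674 tilt z [-0.0019  0.0008 -1.    ] F [-0.2728 -0.5919  0.2546] gap 0.09375351740801414 grip 0.0 q7 0.26514805974825145
[0.5708 0.1752 0.3   ]
frac [0.9503 0.033  0.2211] rows 9.0 each [0.1056 0.0037 0.0246] turn None
```

```bash
python3 -m crank '[[[0.105,0.004,0,0,-1],[0.105,0.004,0,0,-1],[0.105,0.004,0,0,-1],[0.105,0.004,0,0,-1],[0.105,0.004,0,0,-1]]]' >/dev/null; python3 -m crank '[[[0.105,0.004,0,0,-1],[0.105,0.004,0,0,-1],[0.105,0.004,0,0,-1],[0.105,0.004,0.11,0,-1],[0,0,0.11,0,-1]]]'>/dev/null;python3 -m crank '[[[0,0,0,0,-1],[0,0,0,0,-1]]]'
python3 - <<'E'
from fit import *
import cv2
q,y=st(); t=con(p,[-.050,-.025,.3])[0]; go(q,t,y)
m=optics.camera_model("wrist"); np.save("w6.npy",m,allow_pickle=True); im=optics.snapshot("wrist"); cv2.imwrite("w6.png",im[:,:,::-1])
c=proj(m,con(p,ring))[0]; print(c); u,v=int(np.clip(c[0]-80,0,352)),int(np.clip(c[1]-75,0,234)); print(u,v)
cv2.imwrite("pics/w6.png",cv2.resize(im[v:v+150,u:u+160,::-1],(640,600),interpolation=cv2.INTER_CUBIC))
E
```

```text
clock: 16.2
tool_pos: [0.5751, 0.1654, 0.3099]
tcp_rot: [-0.0, 0.635, 0.772, -0.001]
force: [0.2, -0.3, 0.9]
finger_gap: 0.0939
grip_force: 0.0
t 16.2 pos [0.5751 0.1654 0.3099] yaw 101.12996602435256 tilt z [-0.0015 -0.0004 -1.    ] F [ 0.1948 -0.338   0.8844] gap 0.09387636020682062 grip 0.0 q7 -0.372365366461406
frac [ 0.026  -0.0059  0.0247] rows 1.0 each [ 0.026  -0.0059  0.0247] turn None
[264.3558 163.9045]
184 88
```

View pics/w6.png

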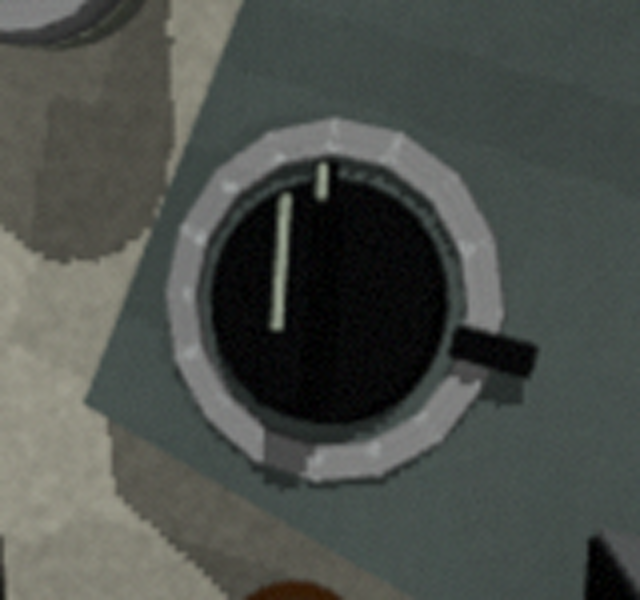

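The close view shows the ring centre at about (335,301), the tab from (455,343) to (536,360), the nose mark at (322,162) and the bar's white line from (285,195) to (277,330).

```bash
cat > d.py <<'E'
from fit import *
m=np.load("w6.npy",allow_pickle=True).item(); Q=lambda x,y:np.array((184+x/4,88+y/4))
t=np.linspace(0,2*np.pi,72)
def ringp(p,r,h): return con(p,[D+N*h+r*(np.cos(a)*X-np.sin(a)*np.array([0,1,0])) for a in t])
def ext(p):
    P=(proj(m,ringp(p,.058,.005))-[184,88])*4; return np.array([P[:,0].min(),P[:,0].max(),P[:,1].min(),P[:,1].max()])
p0=p.copy()
s=least_squares(lambda d:np.r_[ext(np.r_[p0[:2]+d[:2],p0[2]])-[167,502,118,483]],[0,0]); d=s.x; p[:2]=p0[:2]+d
E
python3 - <<'E'
from d import *
import d as dd, fit
fit.p[:]=p
print("shift",d,s.fun)
for n_,xy,h in [("tab out",(534,360),.014),("tab in",(455,343),.014),("nose",(324,162),.012),("nose in",(321,198),.012),("line out",(286,195),.042),("line in",(277,330),.042)]: print(n_,ang(m,Q(*xy),h))
print("target",con(p,[-.05,-.025,.3]))
E
```

```text
shift [0.0012 0.0005] [ 2.9396 -2.6173  4.7151 -5.5009]
tab out (np.float64(-11.787022696537797), np.float64(0.07292427106001198))
tab in (np.float64(-10.503132708825113), np.float64(0.04807525681072019))
nose (np.float64(-112.43136516266527), np.float64(0.04480896688435965))
nose in (np.float64(-113.1898975287501), np.float64(0.033466478545356226))
line out (np.float64(-111.88158521378354), np.float64(0.03212596323488598))
line in (np.float64(72.4843361676207), np.float64(0.008109679551499663))
target [[0.5719 0.1757 0.3   ]]
```

```bash
python3 -m crank '[[[0.026,-0.005,0,0.06,0.28],[0,0,0.1,0,0.28],[0,0,0.1,0,0.28],[0,0,0.1,0,0.28],[0,0,0,0,0.28]]]' 8
python3 -m crank '[[[0,0,0,0,0.28],[0,0,0,0,0.28]]]' | tail -2
python3 - <<'E'
from h import *
q,y=st(); go(q,[.572,.1757,.124],y,98.3)
E
```

```text
clock: 16.75
tool_pos: [0.5702, 0.1742, 0.1872]
tcp_rot: [-0.001, 0.653, 0.757, -0.002]
force: [-0.2, -0.7, 0.9]
finger_gap: 0.0572
grip_force: 0.0
finger_gap: 0.0414
grip_force: 0.0
t 16.95 pos [0.5727 0.1764 0.1927] yaw 98.55097593787266 tilt z [ 0.0036  0.0011 -1.    ] F [-0.2455 -0.6896 -0.462 ] gap 0.041419421419678915 grip 0.0 q7 -0.5046202179059516
frac [-0.0014 -0.0019  0.1717] rows 2.0 each [-0.0007 -0.0009  0.0859] turn 0.005577243063837045
```

```bash
python3 -m crank '[[[0,0,0,0,0.28],[0,0,0.08,0,0.28],[0,0,0.06,0,0.28],[0,0,0.02,0,0.28],[0,0,0,0,0.28]]]' 8
python3 -m crank '[[[0,0,0.01,0,0.28],[0,0,0,0,0.28],[0,0,0,0,0.28]]]'
```

```text
clock: 17.45
tool_pos: [0.5711, 0.176, 0.1257]
tcp_rot: [-0.0, 0.652, 0.758, -0.0]
force: [-0.2, 1.0, 0.4]
finger_gap: 0.0338
grip_force: 0.0
clock: 17.75
tool_pos: [0.5715, 0.1761, 0.1224]
tcp_rot: [0.0, 0.652, 0.758, 0.0]
force: [-0.1, -0.0, 0.5]
finger_gap: 0.0336
grip_force: 0.0
```

```bash
python3 -m crank '[[[0,0,0,0,0.42],[0,0,0,0.12,0.42],[0,0,0,0.12,0.42],[0,0,0,0.12,0.42],[0,0,0,0.12,0.42]]]' 8
python3 -m crank '[[[0,0,0,0.12,0.46],[0,0,0,0.12,0.46],[0,0,0,0.12,0.46],[0,0,0,0.12,0.46],[0,0,0,0,0.46]]]'
python3 - <<'E'
from h import *
q,y=st(); go(q,[.5717,.1757,.122],y,.7)
E
```

```text
clock: 18.25
tool_pos: [0.5717, 0.1764, 0.1221]
tcp_rot: [0.0, 0.784, 0.621, 0.001]
force: [1.7, 1.5, 0.0]
finger_gap: 0.0274
grip_force: 2.5
clock: 18.75
tool_pos: [0.5712, 0.1763, 0.1221]
tcp_rot: [0.0, 0.886, 0.464, 0.0]
force: [-1.1, -0.5, 2.2]
finger_gap: 0.0252
grip_force: 2.7
t 18.75 pos [0.5712 0.1763 0.1221] yaw 55.33260545890614 tilt z [ 0.0008  0.0001 -1.    ] F [-1.0875 -0.4834  2.1505] gap 0.02518634325442214 grip 2.708299317341414 q7 -1.2320557343159424
frac [-0.0005  0.0017  0.0003] rows 1.0 each [-0.0005  0.0017  0.0003] turn 1.214057899086803
```

```bash
python3 -m crank '[[[0,0,0,0.12,0.5],[0,0,0,0.12,0.5],[0,0,0,0.12,0.52],[0,0,0,0.12,0.52],[0,0,0,0,0.52]]]'
python3 -m crank '[[[0,0,0,0.12,0.54],[0,0,0,0.12,0.54],[0,0,0,0.12,0.56],[0,0,0,0.12,0.56],[0,0,0,0,0.56]]]'
python3 - <<'E'
from h import *
q,y=st(); go(q,[.5717,.1757,.122],y,.7)
E
```

```text
clock: 19.25
tool_pos: [0.5707, 0.1765, 0.1218]
tcp_rot: [-0.0, 0.957, 0.292, -0.0]
force: [-4.2, 2.5, 3.5]
finger_gap: 0.0227
grip_force: 3.6
clock: 19.75
tool_pos: [0.5708, 0.177, 0.1218]
tcp_rot: [-0.0, 0.994, 0.108, 0.0]
force: [-2.4, 4.5, 3.2]
finger_gap: 0.0206
grip_force: 3.1
t 19.75 pos [0.5708 0.177  0.1218] yaw 12.367905864220248 tilt z [ 0.      0.0009 -1.    ] F [-2.4454  4.5388  3.1844] gap 0.020634633647874222 grip 3.1188147654756904 q7 -1.9053648448033282
frac [ 0.0015  0.0036 -0.0004] rows 1.0 each [ 0.0015  0.0036 -0.0004] turn 0.2592867969826722
```

```bash
python3 -m crank '[[[0,0.003,0,0.13,0.58],[0,0,0,0.13,0.58],[0,0,0,0,1],[0,0,0,0,1],[0,0,0,0,1]]]' 25
python3 -m crank '[[[0,0,0,0,1],[0,0,0,0,1]]]' 
python3 - <<'E'
from h import *
q,y=st()
E
```

```text
clock: 20.25
tool_pos: [0.5718, 0.1769, 0.1223]
tcp_rot: [-0.001, 1.0, 0.008, 0.001]
force: [-2.1, 9.4, 6.8]
finger_gap: 0.0169
grip_force: 24.3
clock: 20.45
tool_pos: [0.5718, 0.1769, 0.1224]
tcp_rot: [-0.001, 1.0, 0.008, 0.001]
force: [-1.8, 9.6, 5.4]
finger_gap: 0.0166
grip_force: 24.3
t 20.45 pos [0.5718 0.1769 0.1224] yaw 0.9032585877930638 tilt z [ 0.0017  0.0026 -1.    ] F [-1.8393  9.6441  5.3721] gap 0.01661276817294764 grip 24.27549345418811 q7 -2.083538904163896
```

```bash
python3 -m crank '[[[0,-0.004,0,0,1],[0,0,0,0,1],[0,0,0,0,1]]]'
python3 -m crank '[[[0,0,0,0,0.4],[0,0,0,0,0.3],[0,0,0,0,0.2],[0,0,-0.1,0,0.2],[0,0,-0.1,0,0.2]]]' 
python3 -m crank '[[[0,0,-0.1,0,0],[0,0,-0.1,0,-0.5],[0,0,-0.1,0,-1],[-0.1,0,0,0,-1],[-0.1,0,0,0,-1]]]' |grep pos
python3 -m crank '[[[0,0,0,0,-1],[0,0,0,0,-1],[0,0,0,0,-1]]]' |grep pos
python3 - <<'E'
from d import *
import cv2
st(); m=optics.camera_model("wrist"); np.save("w7.npy",m,allow_pickle=True); im=optics.snapshot("wrist"); cv2.imwrite("w7.png",im[:,:,::-1])
c=proj(m,con(p,ring))[0]; print(c); u,v=int(np.clip(c[0]-75,0,352)),int(np.clip(c[1]-70,0,234)); print(u,v)
A=cv2.resize(im[v:v+140,u:u+150,::-1],(450,420),interpolation=cv2.INTER_CUBIC)
B=cv2.resize(optics.snapshot("top")[90:260,100:350,::-1],(350,238))
B2=cv2.resize(optics.snapshot("scene")[140:240,180:300,::-1],(350,292))
o=np.zeros((560,800,3),np.uint8);o[:420,:450]=A;o[:238,450:]=B;o[240:532,450:]=B2
cv2.imwrite("pics/w7.png",o)
E
```

```text
clock: 20.75
tool_pos: [0.5717, 0.1771, 0.1223]
tcp_rot: [-0.0, 1.0, 0.007, 0.001]
force: [-3.6, 3.4, 8.9]
finger_gap: 0.0166
grip_force: 24.6
clock: 21.25
tool_pos: [0.5705, 0.1759, 0.2015]
tcp_rot: [0.0, 1.0, 0.005, -0.001]
force: [0.8, -0.3, 0.3]
finger_gap: 0.0372
grip_force: 0.0
tool_pos: [0.491, 0.1756, 0.3221]
tool_pos: [0.492, 0.1754, 0.3215]
t 22.05 pos [0.492  0.1754 0.3215] yaw 0.517698937896469 tilt z [ 0.0002  0.     -1.    ] F [ 0.1783  0.7161 -0.7123] gap 0.09374527282729257 grip 0.0 q7 -2.0623756936977764
[259.2229  95.7048]
184 25
```

View pics/w7.png

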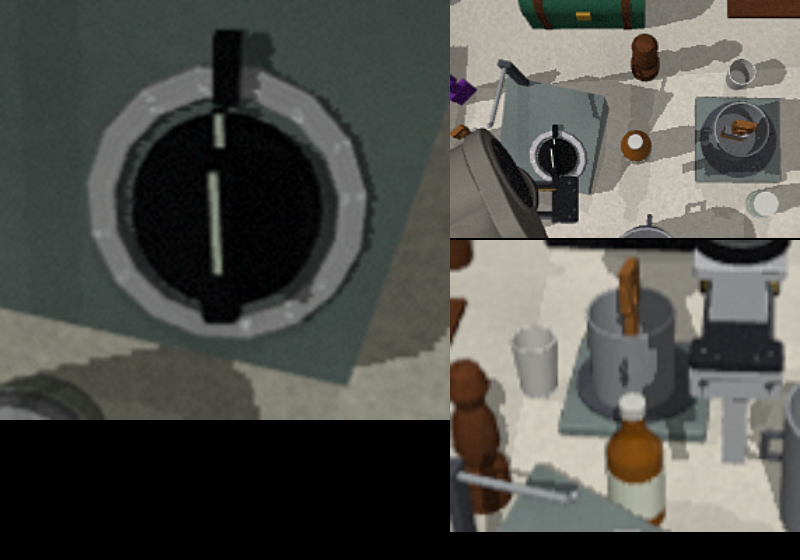

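The pointer mark is at (218,113–148), and the tab runs from (227,105) to (229,32), so it is close. The brush is standing in the pot. I'll quantify the error.

```bash
python3 - <<'E'
from d import *
import fit, cv2
m=np.load("w7.npy",allow_pickle=True).item(); Q=lambda x,y:np.array((184+x/3,25+y/3))
def ext(p):
    P=(proj(m,ringp(p,.058,.005))-[184,25])*3; return np.array([P[:,0].min(),P[:,0].max(),P[:,1].min(),P[:,1].max()])
E=lambda d:ext(np.r_[p0[:2]+d[:2],p0[2]])-[88,368,65,339]
def ringp(p,r,h): return con(p,[D+N*h+r*(np.cos(a)*X-np.sin(a)*np.array([0,1,0])) for a in t])
s=least_squares(E,[0,0]); print(s.x,s.fun); fit.p[:]=np.r_[p0[:2]+s.x,p0[2]]
for n_,xy,h in [("tab out",(228,31),.014),("tab in",(227,106),.014),("nose",(219,113),.012),("nose in",(219.5,147),.012),("line out",(213,172),.042),("line in",(218,274),.042)]: print(n_,ang(m,Q(*xy),h))
im=cv2.imread("w7.png").astype(int)
for r in list(range(36,62,2))+list(range(62,76,2)):
    g=im[r,245:275].sum(1)//3; print(r,g)
E
```

```text
[0.0001 0.0002] [ 3.3635 -3.2799  2.7527 -3.956 ]
tab out (np.float64(-10.671990585039191), np.float64(0.07275794518617701))
tab in (np.float64(-10.54066914420652), np.float64(0.046747574029809))
nose (np.float64(-14.774468476717733), np.float64(0.04354488014151156))
nose in (np.float64(-15.834559833488184), np.float64(0.03064122979748471))
line out (np.float64(-15.096544812893281), np.float64(0.031792041973327335))
line in (np.float64(170.07946519364606), np.float64(0.009056951849762128))
36 [68 67 66 66 67 66 67 65 67 64 36 11  2  2  1  4  9  2  0 19 35 46 55 41
 40 42 38 43 49 66]
38 [67 65 63 66 66 67 68 66 69 58 13  6  8  5  7  3  6  3  4 18 38 35 37 38
 37 38 37 36 37 49]
40 [70 67 66 65 67 66 67 67 66 54 13  7 10  3  6  9  0  8  8 24 35 36 37 38
 38 38 40 36 36 45]
42 [66 66 68 67 68 69 67 67 69 56 14  9  5  2  9  6  2  8 10 23 38 36 41 35
 39 36 37 38 38 39]
44 [69 69 65 69 69 69 69 67 68 55 13  4 13  6  7  9  6  3  9 25 38 39 38 38
 38 38 38 37 47 63]
46 [64 68 66 67 74 71 60 56 65 51 10  8  4  6  4  7  2  7 10 27 42 42 41 42
 41 42 38 38 37 47]
48 [ 77  87  98 105 125 125 1
[... 974 characters left out ...]
 5   7   1   3  13  72 129 120  57  14   0   1   6
   4   2   2   1   5  10  25  49  62  67  62  64]
66 [ 12   3   1   1   1  12   3   2   0  14  74 134 116  57   8   0   3   5
   5   1   6   0   0   3   1   2   7   6  17  29]
68 [  9   4   5  10   3   4   1   7   3  15  71 131 120  68  17   0   0   8
   3   6   9   4   0   5   5   4   6   1   1   1]
70 [  4   5   5   4   6   2   7  12   3  11  56 112 123  85  17   1   5   6
   6   9   4   8   6  10   7   9   5   1   1   1]
72 [  4   6   9   6   5   6   7   4   4   8  57 112 126  86  19   1   2  10
   5   2   0   5   5   6   9   9   0   9   2   8]
74 [ 5  4  9  5  8  6  1  8  1  7 17 35 41 32  4  1  2  2  5  3  3  4  1  7
  7 14  7 10  6  8]
```

The pointer is 4.4° short of the tab (3.5 mm), inside tolerance but thin. I'll nudge it again with the tool turned about 4.5° further, gripping 12 mm downslope to keep clear of the peg.

```bash
python3 -m crank '[[[0.085,0,0,0.1,0.28],[0.085,0,0,0,0.28],[0,0,0.1,0,0.28],[0,0,0.1,0,0.28],[0,0,0,0,0.28]]]' 8 | grep -E "pos|gap"
python3 -m crank '[[[0,0,0,0,0.28],[0,0,0,0,0.28],[0,0,0,0,0.28]]]' | grep -E "pos|gap"
python3 - <<'E'
from h import *
q,y=st(); go(q,[.560,.177,.117],y,-3.8)
E
```

```text
tool_pos: [0.5572, 0.1725, 0.2364]
finger_gap: 0.0575
tool_pos: [0.5601, 0.174, 0.2436]
finger_gap: 0.035
t 23.0 pos [0.5601 0.174  0.2436] yaw -3.984366275062288 tilt z [ 0.0027  0.0009 -1.    ] F [ 0.7188 -0.4909  0.4516] gap 0.0349689762919316 grip 0.0 q7 -2.1275118516597007
frac [-0.0007 -0.0075  0.3165] rows 3.0 each [-0.0002 -0.0025  0.1055] turn -0.004097028334717518
```

```bash
python3 -m crank '[[[0,-0.008,0.1,0,0.28],[0,0,0.1,0,0.28],[0,0,0.08,0,0.28],[0,0,0.03,0,0.28],[0,0,0,0,0.28]]]' 
python3 -m crank '[[[0,0,0,0,0.28],[0,0,0,0,0.5],[0,0,0,0,0.58],[0,0,0,0,1],[0,0,0,0,1]]]' 25
python3 -m crank '[[[0,0,0,0,1],[0,0,0,0,1]]]'
python3 - <<'E'
from h import *
q,y=st()
E
```

```text
clock: 23.5
tool_pos: [0.5593, 0.1768, 0.1173]
tcp_rot: [0.0, 0.999, -0.035, -0.001]
force: [-0.3, 0.2, 1.0]
finger_gap: 0.0338
grip_force: 0.0
clock: 24.0
tool_pos: [0.5598, 0.1773, 0.1185]
tcp_rot: [-0.0, 0.999, -0.035, 0.001]
force: [-1.9, 0.6, 8.2]
finger_gap: 0.0165
grip_force: 24.2
clock: 24.2
tool_pos: [0.5598, 0.1773, 0.1185]
tcp_rot: [-0.0, 0.999, -0.035, 0.001]
force: [-2.2, 1.2, 7.8]
finger_gap: 0.0163
grip_force: 24.2
t 24.2 pos [0.5598 0.1773 0.1185] yaw -3.9724325937729654 tilt z [ 0.0012  0.0007 -1.    ] F [-2.1838  1.1845  7.8221] gap 0.016275963443353844 grip 24.22889230772853 q7 -2.178450313399247
```

```bash
python3 -m crank '[[[0,0,0,0,0.4],[0,0,0,0,0.3],[0,0,0,0,0.2],[0,0,-0.1,0,0.2],[0,0,-0.1,0,0.2]]]' | grep -E "force|gap"
python3 -m crank '[[[0,0,-0.1,0,0],[0,0,-0.1,0,-0.5],[0,0,-0.1,0,-1],[-0.1,0,0,0,-1],[-0.1,0,0,0,-1]]]' |grep pos
python3 -m crank '[[[0,0,0,0,-1],[0,0,0,0,-1],[0,0,0,0,-1]]]' |grep pos
python3 - <<'E'
from d import *
import fit, cv2
st(); m=optics.camera_model("wrist"); im=optics.snapshot("wrist")[:,:,::-1]; cv2.imwrite("w8.png",im)
fit.p[:]=np.r_[p0[:2]+[.0001,.0002],p0[2]]; pp=fit.p
def uv(a,r,h): a=np.radians(a); return proj(m,con(pp,D+N*h+r*(np.cos(a)*X-np.sin(a)*np.array([0,1,0]))))[0]
g=cv2.cvtColor(im,cv2.COLOR_BGR2GRAY).astype(np.float32)
A=np.arange(-30,12,.5)
def prof(r,h):
    P=np.array([uv(a,r,h) for a in A],np.float32); return cv2.remap(g,P[:,:1],P[:,1:],cv2.INTER_LINEAR)[:,0]
for r in (.05,.053,.056,.062,.067): # dark tab
    v=prof(r,.014); w=A[v<(v.min()+20)]; print("tab",r,w.min(),w.max(),w.mean())
for r,h in ((.035,.012),(.039,.012),(.042,.012),(.02,.042),(.025,.042),(.029,.042)):
    v=prof(r,h); w=np.clip(v-.5*v.max(),0,None); print("ptr",r,(w*A).sum()/w.sum(),v.max())
E
```

```text
force: [0.5, -0.6, 0.6]
finger_gap: 0.0376
grip_force: 0.0
tool_pos: [0.4792, 0.1825, 0.3182]
tool_pos: [0.4803, 0.1821, 0.3176]
t 25.5 pos [0.4803 0.1821 0.3176] yaw -4.011567574528236 tilt z [ 0.0002  0.0001 -1.    ] F [ 1.0771  0.4275 -0.655 ] gap 0.09365653674260127 grip 0.0 q7 -2.1602663184601445
tab 0.05 -16.5 -6.0 -11.25
tab 0.053 -16.0 -7.0 -11.5
tab 0.056 -15.5 -7.0 -11.25
tab 0.062 -15.5 -7.0 -11.25
tab 0.067 -15.0 -7.0 -11.0
ptr 0.035 -12.783960700710757 130.86328
ptr 0.039 -12.416674231579437 131.10938
ptr 0.042 -12.108556296050189 127.86328
ptr 0.02 -14.363855877460002 135.5625
ptr 0.025 -13.35528928226824 133.50195
ptr 0.029 -12.814731835040986 132.61133
```

The pointer and tab now agree to about 1° (about 1 mm). The gripper is clear, so I'll hand in.

```bash
python3 -c "
from bench import env
print(env.finish_job())"
```

```text
the job is handed in; nothing more can be done
None
```

The job is handed in, with no verdict returned: the brush stands upright in the pot on the hotplate, the dial pointer is within about 1° (1 mm) of the index tab, and the ring and everything else looked unmoved in the pictures.

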